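# Prime the dye pump: lock the bottle in, release the guard, hold the lever

## Robot

A 6-joint arm with a two-finger parallel gripper is mounted at the origin on the work surface. World frame = base frame: x ahead of the robot, y to its left, z up, the work surface at z = 0. Lengths are in mm, angles in degrees, forces in N, time in s.
With the tool pointing down it reaches from about 300 to 850 mm from the base axis. Payload 4.2 kg.
Tool frame: the origin (TCP) lies midway between the tips of the shut fingers; the grasp point (between the pads) lies 19 mm behind it (pinch_z is the distance from the TCP to the grasp point, in mm); z points along the fingers, y is the line along which they close (so a half turn about z gives the same grasp; the last joint's range is limited). The gripper opens to 91 mm and grips with 3 to 60 N. Pads are 32 mm wide; open, the fingers measure 118 mm over their backs; the gripper's body (76 mm by 178 mm) begins 60 mm behind the grasp point.
Start: joints at [-75.917, 18.312, 89.639, -0, 72.044, -1.146], TCP at [151.044, -554.823, 213.976] pointing down, gripper open.
Joint ranges: [-177.97, 177.97], [-48.28, 115.42], [12.27, 149.76], [-77.06, 257.06], [2.81, 150.46], [-146.56, 146.56]. Speed limits (degrees/s): [147.25, 147.25, 180, 180, 180, 180].

## Interface

Orientations are given as [roll, pitch, yaw] about the fixed x, y, z axes, in that order (R = Rz(yaw) Ry(pitch) Rx(roll)).
In Python, from workcell import * gives the robot as it stands.
- The arm moves only by the tool step_arm, never from a script. Its argument "steps" is a list of rows, each a list of 7 numbers: the turn, a rotation vector about the tool's x, y, z in degrees, then the shift along the tool's x, y, z in mm, then the opening, from 0 (shut) to 1 (fully open). In form: [[rx, ry, rz, x, y, z, hand], ...]. A call has exactly 8 rows; each row shifts and turns the commanded pose from where the row before left it, along the tool's axes as they then stand; what a row does not reach is not made up. A row lasts 1/8 s, in which the tool goes at most 62.5 mm and 10.7 degrees, less where a joint would pass 70% of its speed; a pose out of reach is approached as far as the arm can. A call is refused whole if a number of a shift passes 62.5 or a number of a turn 10.7, either way. A call with a gripper value outside its range is refused whole. The fingers move at their own pace and stop on an object; "force" is the grip in N (left out, the last holds). Time passes only in rows, so rows that do not move let the fingers close, or fill a call up. It gives the time, the measured TCP pose, the force, the opening and the grip force at its end, in the units of the state.
- state(): the state, without advancing time (a new reading comes with each control period).
- grab_frame(name): name is "side" or "top" or "wrist"; returns a dict with "image" (420x560x3 uint8, blue, green, red), "fovy" (degrees; the focal length in pixels is half the picture's height over the tangent of half this angle, whatever the lens; pixels are square), "cx", "cy" (the principal point, pixels), "origin" and "rotation" of the camera in the world; the wrist camera has in their place "tool_from_camera" (4x4, takes a point from camera to tool coordinates, whose origin is the TCP and whose axes are the flange's). Camera axes: x right, y down, z forward; pixel columns grow to the right and rows downward; lengths in mm; the calibration is good to about 2 mm. A picture is of the moment at which its call begins: read the wrist's pose just before it. There is no depth.
- job_done(): hands the job in; it is judged then, once.
The state is a dict: "time_s": time; "qpos": joint angles; "qvel": joint speeds; "effort": joint torques, N m; "ee_pos": TCP position; "ee_rot": TCP orientation; "force": force on the tool from outside, world axes, zero at the start; "torque": the same for the moment, N m; "gripper_width": finger opening in mm; "gripper_force": force on a finger pad.
Only numpy, scipy, OpenCV 4.12 (cv2) and the standard library are available. Lean on these libraries where they do the work, as an engineer would, in place of code of your own. Each camera call takes 0.05 s, during which the arm holds its last target. There are 200 camera calls.

## Task

Get the dye bottle's pump primed: first swing the stand's retaining bar fully closed into its catch, then flip the lever's safety catch over to its open stop, then take the pump lever by its cross grip, pull it all the way to its stop and finish while still holding it there with the fingers. The lever springs back when let go, so do not release it; keep the bottle standing in its stand, and leave the other bottles and bench things where they are.

Things in the scene. Friction and masses are not known exactly. Their poses are not given: they have to be found in the camera images.
- stand: Bottle stand fixed to the bench: aluminium plate 150 (x) x 200 (y) x 12 mm high with a low steel cradle (walls 72 mm high) and a bottle in it. Origin: centre of the plate's underside, on the bench. Its x axis points to the stand's rear, its y to its left as seen by the robot, z up; its yaw varies.
- bar (a joint): Steel retaining bar, 154 x 16 mm, level, 80 mm above the bench across the stand's front, on an upright hinge at the stand's right end. 0 rad = closed: lying along the stand's +y in its U-shaped catch, at its stop (no snap). Starts 0.45 to 0.85 rad open (limit 1.1), free end swung out towards the robot, counter-clockwise from above. Friction (0.5 N at the pin) keeps it where it is left.
- bar_pin (a point): Upright round steel pin, 16 mm in diameter (thin cap 19 mm), on the bar's free end, 145 mm from the hinge; the point lies on its axis, 120 mm above the bench. The pin stands free from 88 to 138 mm above the bench and can be pinched or pushed from above. The bar's catch, 45 mm nearer to the hinge, reaches 94 mm above the bench.
- bar_hinge (a point): The bar's hinge axis (vertical), at the bar's mid-height, 80 mm above the bench; at x -30, y -65 mm in the stand's frame. Its axes are those of the stand.
- dye_bottle: Closed dye cylinder 54 mm in diameter, 140 mm tall with a black domed cap, about 0.35 kg, loose in the stand's cradle (top 152 mm above the bench). Origin: centre of its underside; it stands 20 mm behind the stand's origin.
- pump: Hand pump fixed to the bench: grey housing 150 (x) x 130 (y) x 50 mm high, aluminium cylinder lying at its rear (to 135 mm behind the origin, 62 mm high), lever in the middle, catch on a steel post (123 mm high) on its right. Origin: centre of its underside, on the bench. x to its rear, y to its left as seen by the robot, z up; yaw varies. Stand and pump may swap sides.
- lever (a joint): Pump lever: a 14 mm steel rod with a cross grip on top, turning about the pump's y axis at lever_hinge. 0 rad = rest, leaning 0.38 rad to the rear (+x); grows as the top is pulled to the pump's front (-x), stops at 0.76 rad, leaning 0.38 rad to the front. A spring returns it: about 3 N at the grip at rest, 8 N at the stop. With the safety catch down it moves only about 0.05 rad.
- lever_grip (a point): The lever's cross grip: a black round bar 20 mm in diameter and 90 mm long along the pump's y axis. The point is its middle, 130 mm from the lever's hinge axis; at rest 48 mm behind the hinge and 181 mm above the bench, 190 mm above it half-way. It can be pinched from above with the fingers closing along the pump's x. Its y axis is its length.
- lever_hinge (a point): Middle of the lever's hinge axis (along the pump's y), at x 0, y 0, 60 mm above the bench in the pump's frame. Its axes are those of the pump.
- catch (a joint): Safety catch: steel crank on a shaft along the pump's x. 0 rad = safe: blocking arm level across the front of the lever rod, knob straight above the shaft. Grows as the knob goes over to the pump's right (-y) and down, lifting the arm out of the lever's way; stops at 1.35 rad, knob nearly level to the right. The lever passes from about 1.0 rad on. Moves at 1 N; stays where it is left.
- catch_knob (a point): Middle of the catch's knob: a round steel peg 16 mm in diameter, 40 mm long along the pump's x, at the front end of the catch, 40 mm from the shaft axis. Safe: 155 mm above the bench; open: 124 mm above it and 39 mm further right. Free space around it; it can be pinched from above with the fingers closing along the pump's y, and turns between them.
- catch_hinge (a point): Point on the catch's shaft axis level with the middle of the knob: x -78, y -48 mm in the pump's frame, 115 mm above the bench. Its axes are those of the pump.
- spare_a: Bystander: spare dye bottle, 54 mm in diameter, 160 mm tall. Origin: centre of its underside.
- spare_b: Bystander: spare dye bottle, 54 mm in diameter, 160 mm tall. Origin: centre of its underside.
- beaker: Bystander: white cup, 60 mm in diameter, 70 mm tall, between stand and pump. Origin: centre of its underside.
- driver: Bystander: screwdriver lying on the bench. Origin: underneath it.
- loose_cap: Bystander: black domed bottle cap, 58 mm in diameter, 22 mm high. Origin: centre of its underside.
- tip_box: Bystander: grey box 80 x 120 x 50 mm. Origin: centre of its underside.
- jar: Bystander: jar 64 mm in diameter, 90 mm tall. Origin: centre of its underside.
There are look-alikes about, which are no part of the job. What is shaped like the stand but pink or turquoise is not meant.

How it is judged (in metres and radians):
On the way, in this order (a step that is already met when the one before it is completed fails the run):
1. the retaining bar is closed in its catch (value of joint bar below 0.07 rad), for 0.2 s.
2. the safety catch is flipped over (value of joint bar below 0.07 rad and value of joint catch above 1 rad), for 0.2 s.
3. the lever is pulled to its stop and held by the fingers (all of step 2 and value of joint lever above 0.64 rad and contact force between the fingers and lever above 1.5 N), for 0.5 s.
At the end, for the whole second after the job is handed in: The bar is within 0.07 rad of closed, the catch is more than 1.0 rad over, the lever is pulled beyond 0.64 rad (stop 0.76) and still, the fingers press on the lever with more than 1.5 N, and the bottle stands upright (within 0.15 rad) in the stand (all of step 3 and velocity of joint lever between -0.1 and 0.1 rad/s and angle between dye_bottle's own z axis and vertical below 0.15 rad and horizontal distance between dye_bottle and stand below 0.04 m); the arm keeps its last pose, push and grip.
It fails at once if a bystander is shifted by more than 30 mm (distance of any of spare_a, spare_b, beaker, driver, loose_cap, tip_box, jar from where it was at the start of the episode above 0.03 m).
It fails at once if the dye bottle is tipped (angle between dye_bottle's own z axis and vertical above 0.35 rad).
It also fails if it takes over 64 s, if anything falls off the work surface, if the arm or the gripper's body presses on something with over 40 N, if the wrist force passes 120 N, or if a joint passes its speed limit or range.

## Working session

There is one attempt and no reset: what is moved stays moved. The work goes in short steps, Python scripts to look and compute and a tool call to move; the robot and the scene stay as the last step left them, time stands still between calls to the robot, and variables do not carry over. Pictures are saved under pics/ and viewed, at most 10 in all, crops included, and the job is handed in when it is done.

Besides the shell and the picture viewer there is one more tool, called after ">>>" as name(argument=value, ...) on one line, values as JSON. step_arm: Moves the arm, as the interface text tells. Its arguments: {"type":"object","properties":{"steps":{"type":"array","items":{"type":"array","items":{"type":"number"}}},"force":{"type":"number"}},"required":["steps"]}

```bash
mkdir -p pics; ls; python3 - <<'E'
from workcell import *
import cv2
s=state();print(s)
for n in("side","top"):
    f=grab_frame(n);cv2.imwrite(f"pics/{n}0.png",f["image"])
    print(n,f["fovy"],f["cx"],f["cy"],f["origin"],f["rotation"])
E
```

```text
pics
{'time_s': 0.0, 'qpos': array([-7.59176683e+01,  1.83511043e+01,  8.97050719e+01, -4.09678362e-04,
        7.20428059e+01, -1.14600087e+00]), 'qvel': array([ 0.02437977,  0.0516404 ,  0.08836511,  0.00467246, -0.04995309,
        0.02242045]), 'effort': array([ 3.87509510e-05, -4.12458086e+01, -2.31969559e+01,  7.24529405e-02,
        4.58184828e-02, -1.50873384e-04]), 'ee_pos': array([ 150.91168559, -554.33542466,  213.13469036]), 'ee_rot': array([-1.79901030e+02, -1.59023260e-03,  1.52284578e+01]), 'force': array([-0.56493807, -0.07200206,  0.66920773]), 'torque': array([ 0.03851307,  0.02459533, -0.04076595]), 'gripper_force': 0.0, 'gripper_width': 91.58567425258087}
side 47.56611632208684 282.09092580981377 209.38318551133358 [   2.95983076 1014.85011447 1116.06365383] [-130.22545536   -0.30037922 -152.40643753]
top 45.78899140206988 284.3872834320676 215.28867351751592 [ 450.6701017     7.47880279 1519.06567378] [-175.43942096   -0.21253468  -89.50134981]
```

View pics/top0.png

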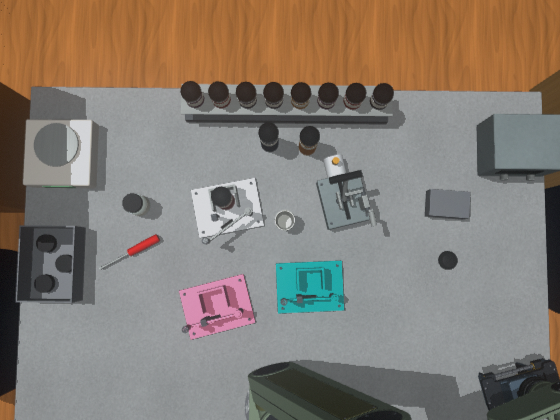

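View pics/side0.png

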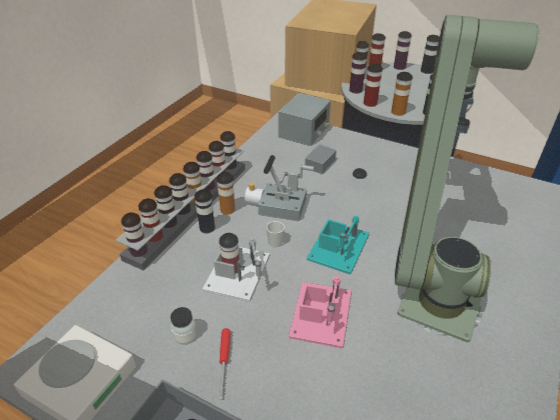

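The top view shows three stands: the white/aluminium one with a bottle at (227,208), a pink one at (217,306) and a turquoise one at (310,287). The white one is meant, since it's aluminium and holds the bottle. The pump is at (345,200). I'll confirm with a crop.

```bash
cat > h.py <<'E'
from workcell import *
import cv2, numpy as np
from scipy.spatial.transform import Rotation as R
def cam(n):
    f=grab_frame(n)
    f["R"]=R.from_euler("xyz",f["rotation"],degrees=True).as_matrix() if n!="wrist" else None
    return f
def ray(f,u,v):
    F=210/np.tan(np.radians(f["fovy"]/2))
    return f["R"]@np.array([(u-f["cx"])/F,(v-f["cy"])/F,1])
def onz(f,u,v,z):
    d=ray(f,u,v); o=np.array(f["origin"]); return o+d*(z-o[2])/d[2]
def proj(f,P):
    F=210/np.tan(np.radians(f["fovy"]/2))
    p=f["R"].T@(np.array(P,float)-f["origin"]); return p[:2]/p[2]*F+[f["cx"],f["cy"]]
E
python3 - <<'E'
from h import *
f=cam("top");im=f["image"]
c=im[145:250,185:395];cv2.imwrite("pics/c1.png",cv2.resize(c,(798,399),interpolation=cv2.INTER_CUBIC))
f=cam("side");c=f["image"][140:310,190:330];cv2.imwrite("pics/c2.png",cv2.resize(c,(490,595),interpolation=cv2.INTER_CUBIC))
E
```

```text
(no output)
```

View pics/c1.png

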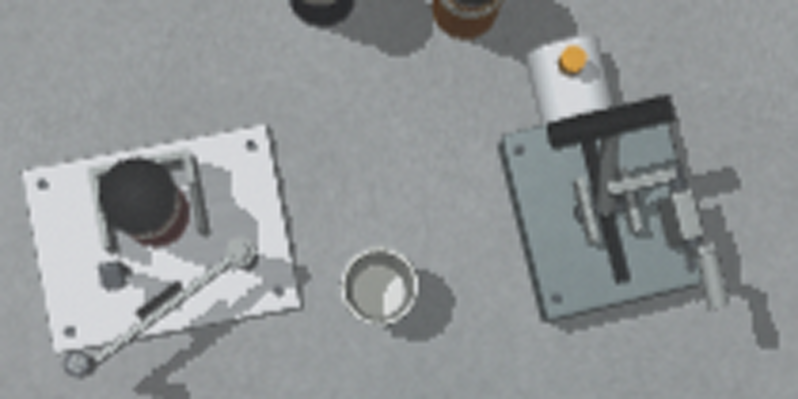

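View pics/c2.png

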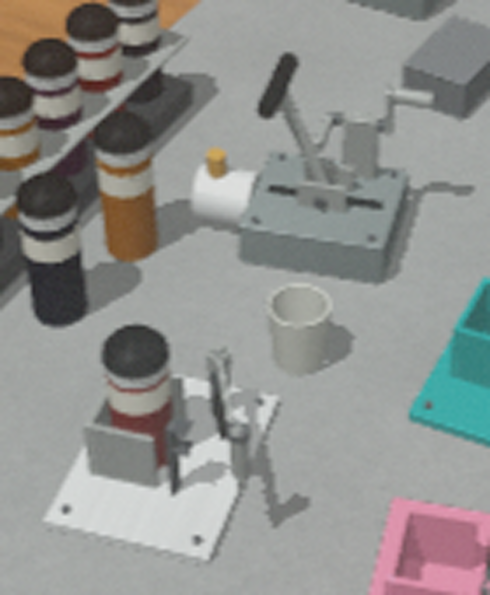

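Confirmed. In the crop, the white plate's corners are (23,171), (268,125), (301,305) and (57,351), with the bottle in its cradle. The pin is at (78,363) and the bar hinge at (241,250). On the pump, the grip runs (552,133)-(672,107) and the knob (703,248)-(715,305).

```bash
python3 - <<'E'
from h import *
f=cam("top")
g=lambda x,y,z:onz(f,185+x/3.8-.5,145+y/3.8-.5,z)[:2]
def fit(loc,w):
    loc=np.array(loc,float);w=np.array(w);a=loc-loc.mean(0);b=w-w.mean(0)
    t=np.arctan2((a[:,0]*b[:,1]-a[:,1]*b[:,0]).sum(),(a*b).sum())
    M=np.array([[np.cos(t),-np.sin(t)],[np.sin(t),np.cos(t)]]);o=w.mean(0)-M@loc.mean(0)
    return np.degrees(t),M,o,np.linalg.norm(loc@M.T+o-w,axis=1)
t,M,o,e=fit([(75,100),(75,-100),(-75,-100),(-75,100)],[g(*p,12) for p in[(23,171),(268,125),(301,305),(57,351)]])
print("stand",t,o,e)
H=o+M@[-30,-65];P=g(78,363,138)
print("hinge",H,g(241,250,88),"pin",P,np.linalg.norm(P-H))
d=M.T@(P-H);print("bar ang",np.arctan2(-d[0],d[1]),"pin closed",H+M@[0,145])
a,b=g(552,133,181),g(672,107,181);k1,k2=g(703,248,158),g(715,305,158)
print("grip",a,b,(a+b)/2,np.linalg.norm(a-b),np.degrees(np.arctan2(*((a-b)*[-1,1]))), "knob",k1,k2)
hc=[g(500,135,50),g(545,318,50),g(700,285,50)]
t,M,o,e=fit([(75,65),(-75,65),(-75,-65)],hc);print("pump",t,o,e)
print("grip pred",o+M@[48,0],"knob pred",o+M@[-78,-48],"knob ends", o+M@[-58,-48],o+M@[-98,-48])
E
```

```text
stand 11.333559539767258 [594.55677827 177.11104825] [1.16874016 1.37684292 1.40073752 1.99100076]
hinge [577.91561791 107.48295204] [578.40034632 108.61982837] pin [490.06781265 222.81340525] 144.97706827276434
bar ang 0.45314251058636457 pin closed [549.42014823 249.65541143]
grip [ 656.05364816 -118.93857736] [ 675.62473381 -204.8177745 ] [ 665.83919098 -161.87817593] 88.08100757412107 12.8379394381926 knob [ 576.62585686 -230.54109812] [ 535.38215129 -239.00668145]
pump 12.86083378839341 [ 616.73105723 -170.06769505] [1.28516985 3.14238018 3.21891111]
grip pred [ 663.52690886 -159.38367566] knob pred [ 551.37181772 -234.22507819] knob ends [ 570.87008923 -229.77340344] [ 531.87354621 -238.67675293]
```

>>> step_arm(steps=[[0, 0, -10.6, 0, 0, -11, 0.6], [0, 0, -10.6, 0, 0, -11, 0.6], [0, 0, -10.6, 0, 0, -11, 0.6], [0, 0, -10.6, 0, 0, -11, 0.6], [0, 0, -10.6, 0, 0, -11, 0.6], [0, 0, -10.6, 0, 0, -11, 0.6], [0, 0, -10.6, 0, 0, -11, 0.6], [0, 0, -10.6, 0, 0, -11, 0.6]], force=15)

```text
time_s: 1.25
ee_pos: [151.0, -554.7, 302.2]
ee_rot: [180.0, -0.0, 100.4]
force: [-0.5, -1.1, 0.0]
gripper_width: 54.7
gripper_force: 0.0
```

>>> step_arm(steps=[[0, 0, 0, 44, 29, 0, 0.6], [0, 0, 0, 44, 29, 0, 0.6], [0, 0, 0, 44, 29, 0, 0.6], [0, 0, 0, 44, 29, 0, 0.6], [0, 0, 0, 44, 29, 0, 0.6], [0, 0, 0, 44, 29, 0, 0.6], [0, 0, 0, 44, 29, 0, 0.6], [0, 0, 0, 44, 29, 0, 0.6]])

```text
time_s: 2.25
ee_pos: [318.5, -166.2, 302.1]
ee_rot: [180.0, 0.0, 100.0]
force: [0.9, 0.0, 0.4]
gripper_width: 54.6
gripper_force: 0.0
```

>>> step_arm(steps=[[0, 0, 0, 50, 33.5, 0, 0.6], [0, 0, 0, 50, 33.5, 0, 0.6], [0, 0, 0, 50, 33.5, 0, 0.6], [0, 0, 0, 50, 33.5, 0, 0.6], [0, 0, 0, 50, 33.5, 0, 0.6], [0, 0, 0, 50, 33.5, 0, 0.6], [0, 0, 0, 55, 36, 0, 0.6], [0, 0, 0, 0, 0, 0, 0.6]])

```text
time_s: 3.25
ee_pos: [489.3, 223.4, 300.5]
ee_rot: [-179.9, -0.0, 100.3]
force: [0.1, -0.8, -0.8]
gripper_width: 54.9
gripper_force: 0.0
```

```bash
python3 - <<'E'
from h import *
s=state();print(s["ee_pos"],s["ee_rot"],s["qpos"])
f=cam("wrist");cv2.imwrite("pics/w1.png",f["image"])
T=np.array(f["tool_from_camera"]);print(T,f["fovy"],f["cx"],f["cy"])
Rw=R.from_euler("xyz",s["ee_rot"],degrees=True).as_matrix()
f["R"]=Rw@T[:3,:3];f["origin"]=s["ee_pos"]+Rw@T[:3,3]
for P in [(490,223,138),(578,107.5,88)]:print(proj(f,P))
np.savez("w1.npz",R=f["R"],o=f["origin"],k=[f["fovy"],f["cx"],f["cy"]])
E
```

```text
[489.31303443 223.40780664 300.46864951] [-1.79914378e+02 -1.81298448e-02  1.00283791e+02] [2.32921294e+01 1.25478883e+01 8.52904614e+01 3.72786460e-02
 8.22409953e+01 1.30032664e+01]
[[ 8.99173929e-05 -9.61471463e-01 -2.74904744e-01  7.78165939e+01]
 [ 9.99999986e-01  4.77270774e-05  1.60161546e-04 -7.17439473e-02]
 [-1.40870356e-04 -2.74904755e-01  9.61471454e-01 -1.69970776e+02]
 [ 0.00000000e+00  0.00000000e+00  0.00000000e+00  1.00000000e+00]] 67.43725258977054 273.7952836801592 207.04805324423032
[274.59192098 192.27586691]
[323.35209778 277.1862409 ]
```

View pics/w1.png

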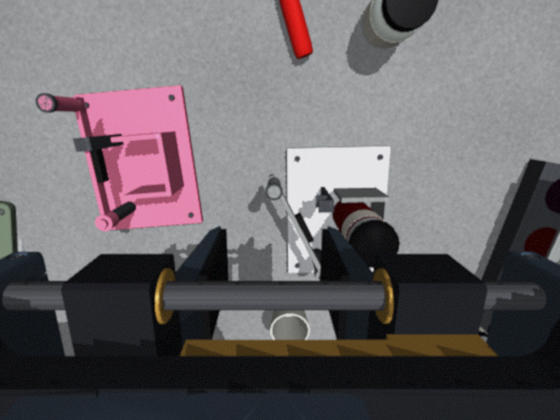

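Wrist view: pin cap at about (274,186), stand plate's left corners at (287,149) and (389,147). I'll check these against my prediction.

```bash
python3 - <<'E'
from h import *
d=np.load("w1.npz");f=dict(R=d["R"],origin=d["o"],fovy=d["k"][0],cx=d["k"][1],cy=d["k"][2])
im=cv2.imread("pics/w1.png")
c,s=np.cos(np.radians(11.33)),np.sin(np.radians(11.33));M=np.array([[c,-s],[s,c]])
for l in[(-75,100),(75,100)]:
    P=np.r_[[594.6,177.1]+M@l,12];print(P,proj(f,P))
print(onz(f,287,149,12),onz(f,389,147,12),onz(f,274,184,140),onz(f,274,187,138))
cv2.imwrite("pics/w1c.png",cv2.resize(im[160:280,240:400],(800,600),interpolation=cv2.INTER_CUBIC))
E
```

```text
[501.41564888 260.41672525  12.        ] [286.96472823 148.63571089]
[648.49243792 289.88566015  12.        ] [391.43904977 146.72755544]
[501.56394672 259.91734156  12.        ] [645.15533991 288.88732078  12.        ] [487.66131769 232.28832925 140.        ] [488.3238994  228.63394696 138.        ]
```

View pics/w1c.png

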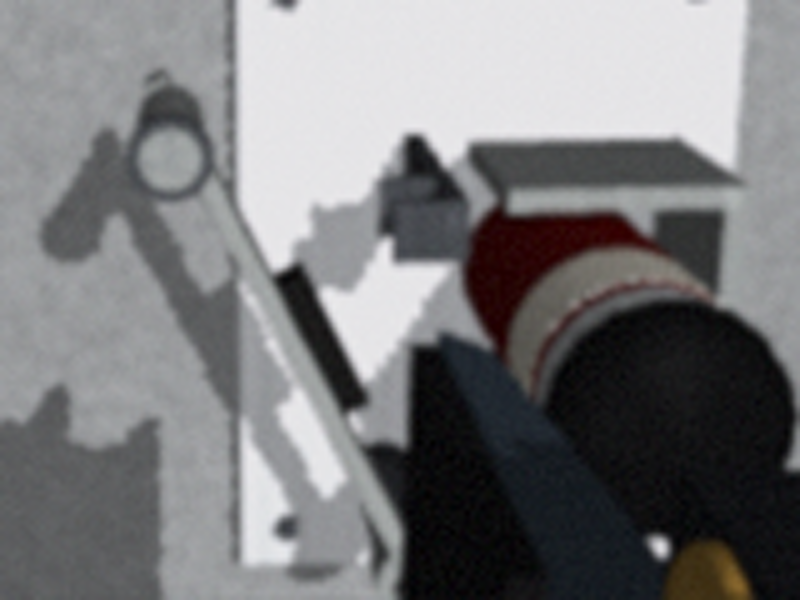

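The cap centre at (274.2,191.6) matches the prediction (274.6,192.3), so I'm going down and pinching the pin.

>>> step_arm(steps=[[0, 0, 0, 0, 0, 40, 0.6], [0, 0, 0, 0, 0, 40, 0.6], [0, 0, 0, 0, 0, 40, 0.6], [0, 0, 0, 0, 0, 40, 0.6], [0, 0, 0, 0, 0, 35, 0.6], [0, 0, 0, 0, 0, 0, 0], [0, 0, 0, 0, 0, 0, 0], [0, 0, 0, 0, 0, 0, 0]], force=15)

```text
time_s: 4.3
ee_pos: [489.6, 220.2, 108.8]
ee_rot: [179.8, -0.0, 100.0]
force: [-1.0, -0.4, 0.2]
gripper_width: 27.6
gripper_force: 0.0
```

```bash
python3 - <<'E'
from h import *
s=state();print(s["ee_pos"],s["gripper_width"],s["gripper_force"])
a=np.radians(101.3)+np.linspace(.453,-.03,13)
p=145*np.c_[np.cos(a),np.sin(a)];d=np.diff(p,axis=0)
y=np.radians(100);print(np.c_[d@[np.cos(y),np.sin(y)],d@[np.sin(y),-np.cos(y)]].round(1).tolist())
E
```

```text
[489.61529286 220.19917034 108.84660464] 27.571806369905797 0.0
[[2.6, 5.2], [2.4, 5.3], [2.1, 5.4], [1.9, 5.5], [1.7, 5.6], [1.5, 5.6], [1.2, 5.7], [1.0, 5.7], [0.8, 5.8], [0.5, 5.8], [0.3, 5.8], [0.1, 5.8]]
```

>>> step_arm(steps=[[0, 0, 0, 0, 0, 0, 0], [0, 0, 0, 0, 0, 0, 0], [0, 0, 0, 2.4, 5.3, 0, 0], [0, 0, 0, 2.2, 5.4, 0, 0], [0, 0, 0, 1.9, 5.5, 0, 0], [0, 0, 0, 1.7, 5.6, 0, 0], [0, 0, 0, 1.5, 5.6, 0, 0], [0, 0, 0, 1.3, 5.7, 0, 0]])

```text
time_s: 5.3
ee_pos: [518.9, 237.8, 107.7]
ee_rot: [-180.0, -0.1, 100.0]
force: [-3.5, 3.3, 5.3]
gripper_width: 15.7
gripper_force: 15.0
```

>>> step_arm(steps=[[0, 0, 0, 1.3, 5.7, 0, 0], [0, 0, 0, 1.0, 5.7, 0, 0], [0, 0, 0, 0.8, 5.8, 0, 0], [0, 0, 0, 0.5, 5.8, 0, 0], [0, 0, 0, 0.3, 5.8, 0, 0], [0, 0, 0, 0.1, 5.8, 0, 0], [0, 0, 0, 0, 1, 0, 0], [0, 0, 0, 0, 0, 0, 0]])

```text
time_s: 6.3
ee_pos: [549.4, 246.7, 107.2]
ee_rot: [-179.5, -0.0, 100.0]
force: [-11.0, -0.3, 11.0]
gripper_width: 15.5
gripper_force: 15.0
```

>>> step_arm(steps=[[0, 0, 0, 0, 0, 0, 0.5], [0, 0, 0, 0, 0, 0, 0.5], [0, 0, 0, 0, 0, 0, 0.5], [0, 0, 0, 0, 0, -30, 0.5], [0, 0, 0, 0, 0, -50, 0.5], [0, 0, 0, 0, 0, -55, 0.5], [0, 0, 0, 0, 0, -55, 0.5], [0, 0, 0, 0, 0, 0, 0.5]])

```text
time_s: 7.3
ee_pos: [555.9, 247.5, 302.2]
ee_rot: [179.4, -0.1, 100.0]
force: [-0.9, 0.5, 0.1]
gripper_width: 45.3
gripper_force: 0.0
```

```bash
python3 - <<'E'
from h import *
s=state();print(s["ee_pos"],s["ee_rot"],s["qpos"])
f=cam("wrist");im=f["image"]
T=np.array(f["tool_from_camera"])
Rw=R.from_euler("xyz",s["ee_rot"],degrees=True).as_matrix()
f["R"]=Rw@T[:3,:3];f["origin"]=s["ee_pos"]+Rw@T[:3,3]
for t in(0,.07,.15):
    a=np.radians(101.3)+t;P=(578+145*np.cos(a),107.5+145*np.sin(a),138);print(t,proj(f,P))
cv2.imwrite("pics/w2c.png",cv2.resize(im[140:260,200:360],(800,600),interpolation=cv2.INTER_CUBIC))
E
```

```text
[555.87883957 247.51848167 302.21094332] [ 1.79376828e+02 -1.17830536e-01  1.00018350e+02] [ 2.29327513e+01  1.88902071e+01  7.62381617e+01 -2.45541596e-02
  8.42378885e+01  1.29173725e+01]
0 [266.82189096 188.80774693]
0.07 [257.49910003 189.35305594]
0.15 [246.94292337 190.75343824]
```

View pics/w2c.png

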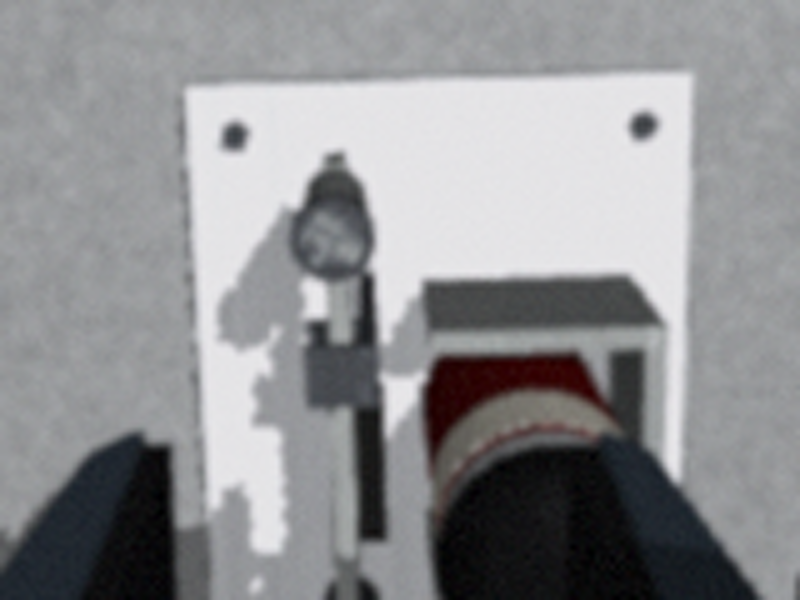

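The bar is closed: its cap is at full-image (266.4,187.2), against a predicted (266.8,188.8) for 0 rad. Next is the safety catch.

>>> step_arm(steps=[[0, 0, 0, -59.4, -11.5, 0, 0.5], [0, 0, 0, -59.4, -11.5, 0, 0.5], [0, 0, 0, -59.4, -11.5, 0, 0.5], [0, 0, 0, -59.4, -11.5, 0, 0.5], [0, 0, 0, -59.4, -11.5, 0, 0.5], [0, 0, 0, -59.4, -11.5, 0, 0.5], [0, 0, 0, -59.4, -11.5, 0, 0.5], [0, 0, 0, -59.4, -11.5, 0, 0.5]])

```text
time_s: 8.35
ee_pos: [544.8, -239.0, 294.7]
ee_rot: [-179.8, -0.1, 100.0]
force: [1.0, 0.0, -0.4]
gripper_width: 45.5
gripper_force: 0.0
```

>>> step_arm(steps=[[0, 0, 10.7, 0, 0, 0, 0.5], [0, 0, 10.7, 0, 0, 0, 0.5], [0, 0, 10.7, 0, 0, 0, 0.5], [0, 0, 10.7, 0, 0, 0, 0.5], [0, 0, 10.7, 0, 0, 0, 0.5], [0, 0, 10.7, 0, 0, 0, 0.5], [0, 0, 10.7, 0, 0, 0, 0.5], [0, 0, 10.7, 0, 0, 0, 0.5]])

```text
time_s: 9.35
ee_pos: [545.0, -237.0, 294.4]
ee_rot: [-179.9, 0.2, 14.1]
force: [-0.0, 0.0, 0.1]
gripper_width: 45.9
gripper_force: 0.0
```

```bash
python3 - <<'E'
from h import *
s=state();print(s["ee_pos"],s["ee_rot"],s["qpos"])
f=cam("wrist");im=f["image"]
T=np.array(f["tool_from_camera"])
Rw=R.from_euler("xyz",s["ee_rot"],degrees=True).as_matrix()
f["R"]=Rw@T[:3,:3];f["origin"]=s["ee_pos"]+Rw@T[:3,3]
print(proj(f,(576,-231,155)),proj(f,(536,-239,155)),proj(f,(665,-161,181)))
np.savez("w3.npz",R=f["R"],o=f["origin"],k=[f["fovy"],f["cx"],f["cy"]])
cv2.imwrite("pics/w3.png",im)
E
```

```text
[ 544.97705803 -236.99506215  294.44886088] [-179.86084719    0.19956926   14.07143372] [-2.46025886e+01  1.81334750e+01  7.84161162e+01 -1.61674013e-02
  8.36931705e+01  5.13280301e+01]
[275.94024552 165.34494809] [273.93638683 205.1519773 ] [219.54869817  43.58236619]
```

View pics/w3.png

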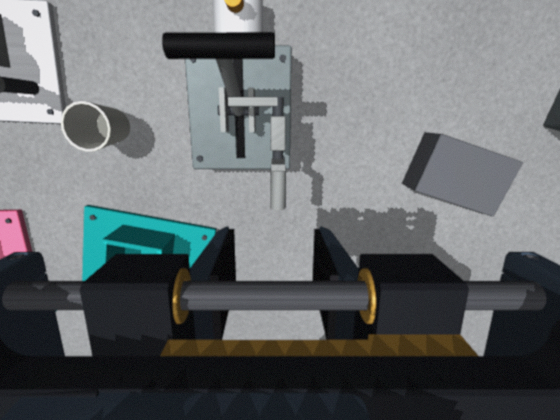

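The knob runs (278,170)-(277,209) and the grip is centred at (219,45), about 3 mm from my prediction. I'll correct for that, go down and pinch.

>>> step_arm(steps=[[0, 0, 0.8, 1, 3, 0, 0.5], [0, 0, 0, 0, 0, 40, 0.5], [0, 0, 0, 0, 0, 40, 0.5], [0, 0, 0, 0, 0, 40, 0.5], [0, 0, 0, 0, 0, 33, 0.5], [0, 0, 0, 0, 0, 0, 0.5], [0, 0, 0, 0, 0, 0, 0], [0, 0, 0, 0, 0, 0, 0]], force=12)

```text
time_s: 10.4
ee_pos: [548.4, -240.3, 145.7]
ee_rot: [179.9, -0.1, 13.7]
force: [0.4, -0.4, 0.4]
gripper_width: 28.6
gripper_force: 0.0
```

>>> step_arm(steps=[[0, 0, 0, 0, 0, 0, 0], [0, 0, 0, 0, 0, 0, 0], [0, 0, 0, 0, 0, 0, 0], [0, 0, 0, 0, 0, 0, 0], [0, 0, 0, 0, 0, 0, 0], [0, 0, 0, 0, 0, 0, 0], [0, 0, 0, 0, 0, 0, 0], [0, 0, 0, 0, 0, 0, 0]])

```text
time_s: 11.4
ee_pos: [547.8, -240.0, 144.9]
ee_rot: [179.9, -0.1, 13.6]
force: [-0.8, 0.9, 5.9]
gripper_width: 15.8
gripper_force: 12.0
```

>>> step_arm(steps=[[0, 0, 0, 0, 4.4, 0.2, 0], [0, 0, 0, 0, 4.3, 0.8, 0], [0, 0, 0, 0, 4.3, 1.2, 0], [0, 0, 0, 0, 4.0, 1.6, 0], [0, 0, 0, 0, 3.9, 2.1, 0], [0, 0, 0, 0, 3.6, 2.5, 0], [0, 0, 0, 0, 3.3, 2.9, 0], [0, 0, 0, 0, 3.0, 3.2, 0]])

```text
time_s: 12.4
ee_pos: [554.4, -270.0, 129.1]
ee_rot: [-180.0, 0.0, 13.6]
force: [-1.5, 2.8, 3.5]
gripper_width: 15.8
gripper_force: 12.0
```

>>> step_arm(steps=[[0, 0, 0, 0, 2.6, 3.5, 0], [0, 0, 0, 0, 2.2, 3.9, 0], [0, 0, 0, 0, 1.8, 4.0, 0], [0, 0, 0, 0, 1.3, 4.2, 0], [0, 0, 0, 0, 0, 1, 0], [0, 0, 0, 0, 0, 0, 0], [0, 0, 0, 0, 0, 0, 0], [0, 0, 0, 0, 0, 0, 0]])

```text
time_s: 13.4
ee_pos: [556.3, -277.7, 112.7]
ee_rot: [180.0, 0.0, 13.6]
force: [-1.7, 0.3, 0.7]
gripper_width: 15.5
gripper_force: 12.0
```

>>> step_arm(steps=[[0, 0, 0, 0, 0, 0, 0.3], [0, 0, 0, 0, 0, 0, 0.3], [0, 0, 0, 0, 0, -30, 0.3], [0, 0, 0, 0, 0, -50, 0.3], [0, 0, 0, 0, 0, -55, 0.6], [0, 0, 0, 0, 0, -55, 0.6], [0, 0, -10.7, 0, 0, 0, 0.6], [0, 0, -10.7, 0, 0, 0, 0.6]])

```text
time_s: 14.4
ee_pos: [557.1, -277.6, 304.0]
ee_rot: [179.8, -0.1, 35.4]
force: [0.5, 0.2, 0.0]
gripper_width: 54.7
gripper_force: 0.0
```

>>> step_arm(steps=[[0, 0, -10.7, 0, 0, 0, 0.6], [0, 0, -10.7, 0, 0, 0, 0.6], [0, 0, -10.7, 0, 0, 0, 0.6], [0, 0, -10.7, 0, 0, 0, 0.6], [0, 0, -10.7, 0, 0, 0, 0.6], [0, 0, -10.7, 0, 0, 0, 0.6], [0, 0, -3.6, 0, 0, 0, 0.6], [0, 0, 0, 0, 0, 0, 0.6]])

```text
time_s: 15.4
ee_pos: [556.8, -277.5, 302.9]
ee_rot: [180.0, 0.0, 102.8]
force: [0.7, 0.7, -0.2]
gripper_width: 55.2
gripper_force: 0.0
```

```bash
python3 - <<'E'
from h import *
s=state();print(s["ee_pos"],s["ee_rot"])
f=cam("side");im=f["image"]
cv2.imwrite("pics/s2.png",cv2.resize(im[140:310,190:360],(595,595),interpolation=cv2.INTER_CUBIC))
d=np.load("w3.npz");w=dict(R=d["R"],origin=d["o"],fovy=d["k"][0],cx=d["k"][1],cy=d["k"][2])
a,b=onz(w,164,45,181),onz(w,274,45,181);print(a,b,(a+b)/2)
E
```

```text
[ 556.78476755 -277.47604048  302.92622828] [1.79964414e+02 2.96573116e-02 1.02779335e+02]
[ 652.96482153 -117.2300413   181.        ] [ 674.75660721 -204.28552009  181.        ] [ 663.86071437 -160.7577807   181.        ]
```

View pics/s2.png

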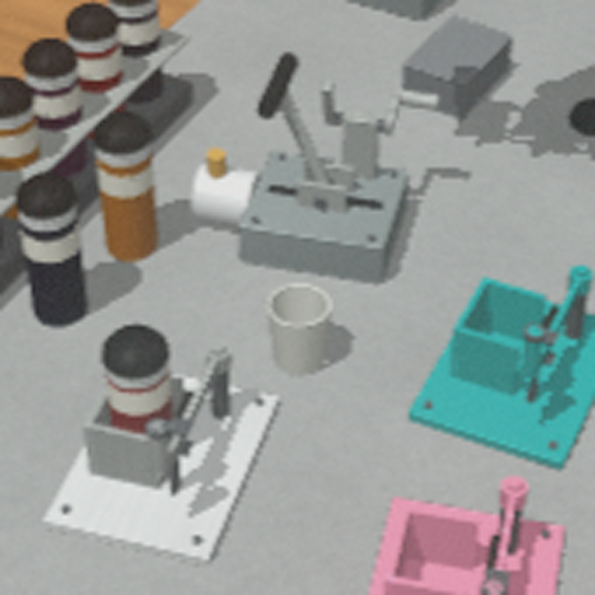

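The side view shows the catch over with its arm raised (crop 328,90), the bar closed and the bottle upright. Next I grip the lever bar left of its rod.

>>> step_arm(steps=[[0, 0, 0, 29, 32.6, 0, 0.6], [0, 0, 0, 29, 32.6, 0, 0.6], [0, 0, 0, 29, 32.6, 0, 0.6], [0, 0, 0, 29, 32.6, 0, 0.6], [0, 0, 0, 0, 0, 20, 0.6], [0, 0, 0, 0, 0, 40, 0.6], [0, 0, 0, 0, 0, 40, 0.6], [0, 0, 0, 0, 0, 39, 0.6]])

```text
time_s: 16.45
ee_pos: [658.0, -135.3, 162.6]
ee_rot: [180.0, 0.0, 102.8]
force: [-0.6, -0.2, 0.8]
gripper_width: 54.8
gripper_force: 0.0
```

>>> step_arm(steps=[[0, 0, 0, 0, 0, 0, 0.6], [0, 0, 0, 0, 0, 0, 0], [0, 0, 0, 0, 0, 0, 0], [0, 0, 0, 0, 0, 0, 0], [0, 0, 0, 0, 0, 0, 0], [0, 0, 0, 0, 0, 0, 0], [0, 0, 0, 0, 0, 0, 0], [0, 0, 0, 0, 0, 0, 0]], force=30)

```text
time_s: 17.45
ee_pos: [657.8, -135.6, 164.8]
ee_rot: [180.0, 0.1, 102.9]
force: [-1.9, -1.1, 6.6]
gripper_width: 19.3
gripper_force: 30.0
```

>>> step_arm(steps=[[0, 0, 0, 0, -5.8, -2.2, 0], [0, 0, 0, 0, -6, -1.9, 0], [0, 0, 0, 0, -6, -1.6, 0], [0, 0, 0, 0, -6.1, -1.3, 0], [0, 0, 0, 0, -6.1, -1, 0], [0, 0, 0, 0, -6.2, -0.7, 0], [0, 0, 0, 0, -6.2, -0.4, 0], [0, 0, 0, 0, -6.2, -0.1, 0]])

```text
time_s: 18.45
ee_pos: [615.8, -146.0, 176.2]
ee_rot: [179.2, 0.2, 102.8]
force: [7.5, 2.1, 8.9]
gripper_width: 19.7
gripper_force: 30.0
```

>>> step_arm(steps=[[0, 0, 0, 0, -6.2, 0.1, 0], [0, 0, 0, 0, -6.2, 0.4, 0], [0, 0, 0, 0, -6.2, 0.7, 0], [0, 0, 0, 0, -6.1, 1, 0], [0, 0, 0, 0, -6.1, 1.3, 0], [0, 0, 0, 0, -6, 1.6, 0], [0, 0, 0, 0, -6, 1.9, 0], [0, 0, 0, 0, -5.8, 2.2, 0]])

```text
time_s: 19.45
ee_pos: [568.5, -157.1, 167.0]
ee_rot: [179.2, 0.3, 102.9]
force: [7.6, 1.8, 8.4]
gripper_width: 19.6
gripper_force: 30.1
```

>>> step_arm(steps=[[0, 0, 0, 0, -1, 0, 0], [0, 0, 0, 0, 0, 0, 0], [0, 0, 0, 0, 0, 0, 0], [0, 0, 0, 0, 0, 0, 0], [0, 0, 0, 0, 0, 0, 0], [0, 0, 0, 0, 0, 0, 0], [0, 0, 0, 0, 0, 0, 0], [0, 0, 0, 0, 0, 0, 0]])

```text
time_s: 20.45
ee_pos: [567.5, -157.3, 166.7]
ee_rot: [179.2, 0.3, 102.8]
force: [8.0, 1.8, 5.7]
gripper_width: 19.2
gripper_force: 30.0
```

```bash
python3 - <<'E'
from h import *
s=state();print(s["ee_pos"],s["force"],s["gripper_width"],s["gripper_force"])
f=cam("side");cv2.imwrite("pics/s3.png",cv2.resize(f["image"][130:310,190:370],(595,595),interpolation=cv2.INTER_CUBIC))
E
```

```text
[ 567.50001282 -157.3306137   166.68455023] [7.99077005 1.75856952 5.72902597] 19.22025301891236 30.014348924160004
```

View pics/s3.png

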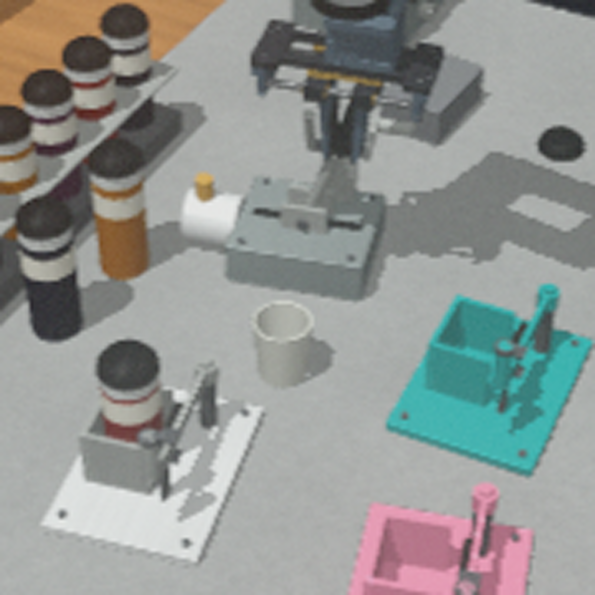

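The side view shows the lever leaning forward and held in the fingers, and everything else in place. Travel was about 93 mm (roughly 0.73 rad), so I'll pull a little further, firmly onto the stop.

>>> step_arm(steps=[[0, 0, 0, 0, -2, 0.8, 0], [0, 0, 0, 0, -2, 0.8, 0], [0, 0, 0, 0, -2, 0.8, 0], [0, 0, 0, 0, 0, 0, 0], [0, 0, 0, 0, 0, 0, 0], [0, 0, 0, 0, 0, 0, 0], [0, 0, 0, 0, 0, 0, 0], [0, 0, 0, 0, 0, 0, 0]])

```text
time_s: 21.5
ee_pos: [563.7, -158.3, 165.5]
ee_rot: [179.0, 0.3, 102.8]
force: [10.8, 3.1, 9.3]
gripper_width: 19.2
gripper_force: 30.0
```

```bash
python3 -c "
from workcell import *
s=state();print(s['gripper_force'],abs(s['qvel']).max());print(job_done())"
```

```text
29.993264079093933 0.07816743414057593
the job is handed in; nothing more can be done
None
```

The job is handed in: the bar is closed in its catch, the safety catch is over at its open stop, and the lever is pulled to about its stop, still held by the fingers at 30 N. The bottle is upright in its stand and nothing else was moved. No verdict came back, and the lever's final angle is estimated from the gripper's travel.

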